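# Hold the wide spring clip gaping over the copy holder's edge

## Robot

A 7-joint arm with a two-finger parallel gripper is mounted at the origin on a cart in front of the work surface, level with it; the furniture and walls round the work are solid. World frame = base frame: x ahead of the robot, y to its left, z up, the work surface at z = 0. Lengths are in mm, angles in rad, forces in N, time in s.
With the tool pointing down it reaches from about 425 to 925 mm from the base axis. Payload 6.8 kg.
Tool frame: the origin (TCP) lies at the very end of the fingers, on their centre line; the grasp point (between the pads) lies 19 mm behind it; z points along the fingers, y is the line along which they close (so a half turn about z gives the same grasp; the last joint's range is limited). The gripper opens to 88 mm and grips with 3 to 60 N. Pads are 20 mm wide; open, the fingers measure 115 mm over their backs; the gripper's body (75 mm by 178 mm) begins 61 mm behind the grasp point.
Start: joints at [-1.378, 0.477, 0.022, 1.555, -0.011, 1.109, -0.083], TCP at [199.988, 644.711, 222.664] pointing down, gripper open.
Joint ranges: [-2.96, 2.96], [-0.34, 2.1], [-1.41, 1.46], [0.24, 2.44], [-1.37, 4.51], [0.17, 1.92], [-2.96, 2.96]. Speed limits (rad/s): [2.39, 2.39, 3.14, 3.14, 3.14, 3.14, 3.14].

## Interface

Orientations are given as a unit quaternion [x, y, z, w].
In Python, from bench import * gives the robot as it stands. The module is installed in compiled form; this text tells all that it offers.
- The arm moves only by the shell command python3 -m jog 'ROWS' [OPENING]. ROWS is JSON, a list of rows, each a list of 4 numbers: the shift along the tool's x, y, z in mm, then the turn about the tool's z in rad. In form: [[dx, dy, dz, turn], ...]. A call has 1 to 10 rows; each row is the pose to reach, as a shift and turn from the pose commanded when the call began, along the tool's axes at that moment; what a row does not reach only later rows make up. A row lasts 1/8 s, in which the tool goes at most 62.5 mm and 10.7 degrees, less where a joint would pass 70% of its speed; a pose out of reach is approached as far as the arm can. A call with a gripper value outside its range is refused whole. OPENING is the opening, from 0 (shut) to 1 (fully open), set as the call begins (- or left out, the last holds). The fingers move at their own pace and stop on an object; the grip force is fixed at half the most. Time passes only in rows, so rows that repeat a pose let the fingers close. It gives the time, the measured TCP pose, the force, the opening and the grip force at its end, in the units of the state.
- read_state(): the state, without advancing time (a new reading comes with each control period).
- camera(name): name is "scene" or "top" or "wrist"; returns (picture, depth): 480x640x3 uint8, red, green, blue; 480x640 float32, mm along the optical axis (not along the pixel's ray), 0 where there is no reading.
- camera_params(name): a dict with "fov_y" (degrees; the focal length in pixels is half the picture's height over the tangent of half this angle, whatever the lens; pixels are square), "cx", "cy" (the principal point, pixels), "T" (4x4, takes a point from camera to world coordinates); the wrist camera has in their place "T_tool_cam" (4x4, takes a point from camera to tool coordinates, whose origin is the TCP and whose axes are the flange's). Camera axes: x right, y down, z forward; pixel columns grow to the right and rows downward; lengths in mm; the calibration is good to about 2 mm. A picture is of the moment at which its call begins: read the wrist's pose just before it. camera_params takes no time and is no camera call.
- close_job(): hands the job in; it is judged then, once.
The state is a dict: "t": time; "joints": joint angles; "qd": joint speeds; "tau": joint torques, N m; "tool_pos": TCP position; "ee_rot": TCP orientation; "force": force on the tool from outside, world axes, zero at the start; "torque": the same for the moment, N m; "finger_gap": opening from 0.0 (shut) to 1.0 (fully open); "finger_force": force on a finger pad.
Only numpy, scipy, OpenCV 4.12 (cv2) and the standard library are available. Lean on these libraries where they do the work, as an engineer would, in place of code of your own. Each camera call takes 0.05 s, during which the arm holds its last target. There are 200 camera calls.

## Task

Pick out the widest of the three spring clips, squeeze its handles to spread the jaws wide, lift it, and bring it down over the yellow-marked middle of the copy holder's top edge, upright and in line with the board, so that one open lip is on each side well below the edge and nothing touches the board. Finish while still holding the clip there, squeezed wide open and still, so that a colleague can slip a page under it. Do not knock the copy holder, and leave the other clips and the other loose things where they stand.

Things in the scene. Friction and masses are not known exactly. Their poses are not given: they have to be found in the camera images.
- clip_wide: the clip to use: loose lever spring clip, 64 mm along its jaws, dark steel, blue handle sleeves, black rubber lips, about 60 g, standing on its lips. Origin: middle of the pivot, 46 mm above the desk. x: across the jaws (squeeze along it), y: along the lips, z: up. Handles, 30 mm wide in y, splay up from 3 to 46 mm above the origin, outer faces 26 mm apart at the bottom, 59 mm at the top
- clip_mid: same kind of clip, 46 mm along its jaws; origin, axes, heights and handles as the wide one; leave alone
- clip_narrow: same kind of clip, 30 mm along its jaws; origin, axes, heights and handles as the wide one; leave alone
- clip_wide_r (a joint): opening of the wide clip's arm (rad): 0 shut, 0.38 at the stop; the other arm turns equally. At the stop the handles are parallel, 21 mm over their outer faces. Squeezed 30 mm above the origin it takes about 4 N to start, 10 N at the stop; it springs shut when let go
- clip_wide_lip_l (a point): inner lower corner of the wide clip's lip on its own -x side, mid-width, 46 mm below the origin when shut, 43 mm when fully open; the two lips are 1 mm apart when shut, 35 mm when fully open
- clip_wide_lip_r (a point): the same on its own +x side
- copy_board: fixed grey copy holder: foot 90 x 170 x 12 mm, upright board 5 mm thick (x), 160 mm wide (y), top edge 140 mm above the desk, white page on its -x face, yellow band 80 mm wide at the middle of the top edge on both faces. Origin: centre of the foot's underside; x: normal to the board, y: along it
- board_edge (a point): middle of the copy holder's top edge, axes as the copy holder
- stapler: loose black stapler, 135 x 36 x 50 mm, origin at the centre of its underside; leave alone
- staples_box: loose blue carton of staples, 36 x 62 x 22 mm, origin at the centre of its underside; leave alone

How it is judged:
By the outcome, as a careful person would: the job done as asked, in the order asked, and still so for the second after the job is handed in, while the arm keeps its last pose, push and grip.
It also fails if it takes over 40 s, if anything falls off the work surface, if the arm or the gripper's body presses on something with over 40 N, if the wrist force passes 120 N, or if a joint passes its speed limit or range.

## Working session

There is one attempt and no reset: what is moved stays moved. The work goes in short steps, Python scripts to look and compute and a shell command to move; the robot and the scene stay as the last step left them, time stands still between calls to the robot, and variables do not carry over. Pictures are saved under pics/ and viewed, at most 10 in all, crops included, and the job is handed in when it is done.

```bash
mkdir -p pics && python3 - <<'E'
from bench import *
import cv2,numpy as np
s=read_state(); print({k:np.round(v,3).tolist() for k,v in s.items()})
for n in ["scene","top"]:
    p,d=camera(n); np.savez(f"{n}.npz",p=p,d=d,**{k:np.array(v) for k,v in camera_params(n).items()})
    cv2.imwrite(f"pics/{n}0.png",p[:,:,::-1]); print({k:np.round(v,3).tolist() for k,v in camera_params(n).items()})
E
```

```text
{'t': 0.0, 'joints': [-1.378, 0.478, 0.022, 1.556, -0.011, 1.109, -0.083], 'qd': [-0.0, -0.001, 0.0, -0.0, -0.001, -0.0, -0.001], 'tau': [-0.0, -58.286, 1.534, -27.259, -0.054, 0.017, 0.0], 'tool_pos': [199.859, 644.112, 221.723], 'ee_rot': [0.15, 0.989, -0.001, -0.0], 'force': [-0.436, -0.432, -0.354], 'torque': [0.021, -0.057, 0.052], 'finger_force': 0.0, 'finger_gap': 1.0}
{'fov_y': 47.379, 'cx': 333.887, 'cy': 246.207, 'T': [[0.525, -0.594, 0.61, -127.464], [-0.851, -0.353, 0.389, -557.957], [-0.016, -0.723, -0.691, 906.321], [0.0, 0.0, 0.0, 1.0]]}
{'fov_y': 50.781, 'cx': 309.535, 'cy': 236.832, 'T': [[-0.005, -0.993, 0.117, 468.89], [-1.0, 0.003, -0.02, -78.271], [0.02, -0.117, -0.993, 1261.979], [0.0, 0.0, 0.0, 1.0]]}
```

View pics/top0.png

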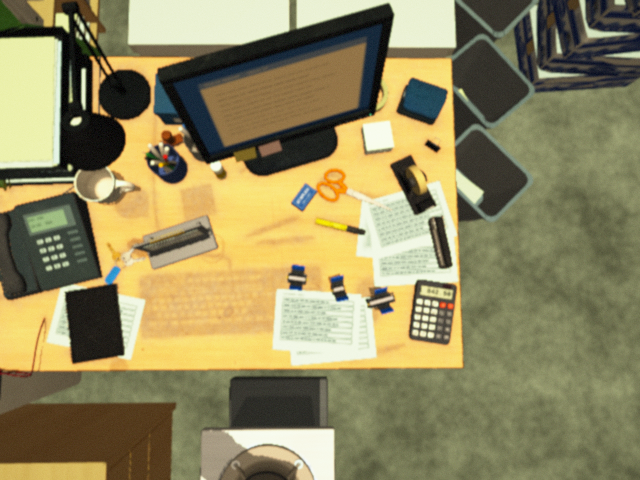

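View pics/scene0.png

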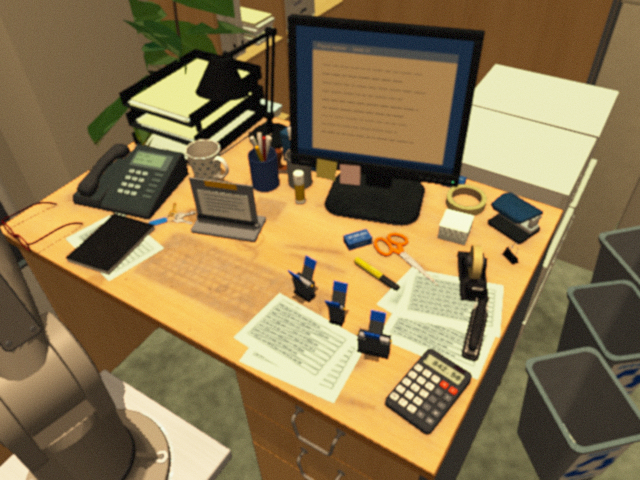

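The top view shows three clips near (297,277), (338,288) and (380,299), and the copy holder at (180,240). In the scene view the clips are at (303,280), (337,303) and (375,335). Next I'll measure them from the depth images.

```bash
cat > h.py <<'E'
import numpy as np,cv2
def load(n):
    z=np.load(n); return z
def cloud(z):
    p,d=z['p'],z['d']; f=240/np.tan(np.radians(float(z['fov_y'])/2))
    v,u=np.mgrid[0:480,0:640]
    P=np.stack([(u-z['cx'])/f*d,(v-z['cy'])/f*d,d],-1)@z['T'][:3,:3].T+z['T'][:3,3]
    P[d==0]=np.nan
    return P
E
python3 - <<'E'
from h import *
for n,rois in [("top",[(280,255,318,300),(318,268,356,308),(356,280,402,320),(125,205,225,275)]),("scene",[(285,250,322,304),(322,278,352,328),(352,308,396,362),(180,170,275,245)])]:
    z=load(n+".npz");P=cloud(z)
    for (a,b,c,d) in rois:
        Q=P[b:d,a:c].reshape(-1,3); C=z['p'][b:d,a:c].reshape(-1,3).astype(int)
        tab=np.nanmedian(Q[:,2][np.abs(Q[:,2])<15])
        for lo,hi in ([(15,45),(45,75),(75,110)] if a!=rois[3][0] else [(5,18),(30,80),(80,125),(125,160)]):
            m=(Q[:,2]>lo)&(Q[:,2]<hi)
            if m.sum()<6: continue
            (cx,cy),(w,h),ang=cv2.minAreaRect(Q[m,:2].astype(np.float32))
            print(n,a,"z",lo,hi,m.sum(),"tab%.1f"%tab,"c",np.round([cx,cy],1),"wh",np.round([w,h],1),"ang",round(ang,1),"mean",Q[m].mean(0).round(1),"zmax %.1f"%Q[m,2].max())
A=cv2.resize(load("top.npz")['p'][250:325,275:405],None,fx=5,fy=5,interpolation=3)[:, :650]
B=cv2.resize(load("scene.npz")['p'][245:365,280:400],None,fx=3.2,fy=3.2,interpolation=3)
A=cv2.resize(A,(416,240)); im=np.zeros((384,800,3),np.uint8); im[:240,:416]=A; im[:,416:]=B
cv2.imwrite("pics/crop1.png",im[:,:,::-1])
E
```

```text
top 280 z 15 45 53 tab0.4 c [513.8 -71.8] wh [40.5 18.3] ang 82.5 mean [515.4 -72.4  31.5] zmax 44.7
top 280 z 45 75 216 tab0.4 c [513.7 -71.7] wh [51.  40.9] ang 81.1 mean [514.2 -71.7  56.2] zmax 74.8
top 280 z 75 110 114 tab0.4 c [513.7 -71.8] wh [29.1 58.7] ang 81.9 mean [514.8 -71.8  86.1] zmax 96.3
top 318 z 15 45 39 tab0.4 c [ 488.3 -169.6] wh [19.7 29.2] ang 17.7 mean [ 487.8 -171.    31.7] zmax 44.9
top 318 z 45 75 184 tab0.4 c [ 488.2 -170.8] wh [40.7 35.1] ang 13.7 mean [ 488.7 -170.7   58.2] zmax 75.0
top 318 z 75 110 115 tab0.4 c [ 488.1 -170.9] wh [58.6 31. ] ang 14.0 mean [ 486.8 -171.    86.5] zmax 95.8
top 356 z 15 45 77 tab0.4 c [ 459.6 -272.5] wh [18.5 62.8] ang 15.0 mean [ 457.8 -273.1   33.8] zmax 45.0
top 356 z 45 75 273 tab0.4 c [ 459.5 -273. ] wh [40.3 69.4] ang 10.7 mean [ 459.7 -273.4   54.6] zmax 74.8
top 356 z 75 110 118 tab0.4 c [ 459.9 -272.9] wh [58.7 29.9] ang 14.6 mean [ 457.8 -273.3   85.8] zmax 98.5
top 125 z 5 18 1512 tab1.2 c [613.2 231.9] wh [248.3 172.4] ang 89.1 mean [600.7 215.2  11.5] zmax 18.0
top 125 z 30 80 553 tab1.2 c [611.6 220.1] wh [ 
[... 969 characters left out ...]
  63.2] ang 14.1 mean [ 447.1 -276.7   31.2] zmax 45.0
scene 352 z 45 75 450 tab0.2 c [ 453.  -273.7] wh [45.  69.8] ang 9.1 mean [ 457.5 -273.6   56. ] zmax 74.9
scene 352 z 75 110 219 tab0.2 c [ 453.6 -273.2] wh [60.8 30.8] ang 15.6 mean [ 461.  -271.4   84.8] zmax 94.6
scene 180 z 5 18 1177 tab0.7 c [645.3 291.6] wh [242.7 276.5] ang 20.9 mean [601.5 218.6  11.4] zmax 17.9
scene 180 z 30 80 1623 tab0.7 c [655.9 297. ] wh [200.1 274.1] ang 19.1 mean [639.  233.1  50.6] zmax 80.0
scene 180 z 80 125 912 tab0.7 c [596.5 217.9] wh [ 12.7 161.9] ang 17.7 mean [597.6 215.5 102.7] zmax 125.0
scene 180 z 125 160 392 tab0.7 c [599. 218.] wh [ 14.  159.4] ang 19.6 mean [597.6 217.  133.7] zmax 142.4
```

View pics/crop1.png

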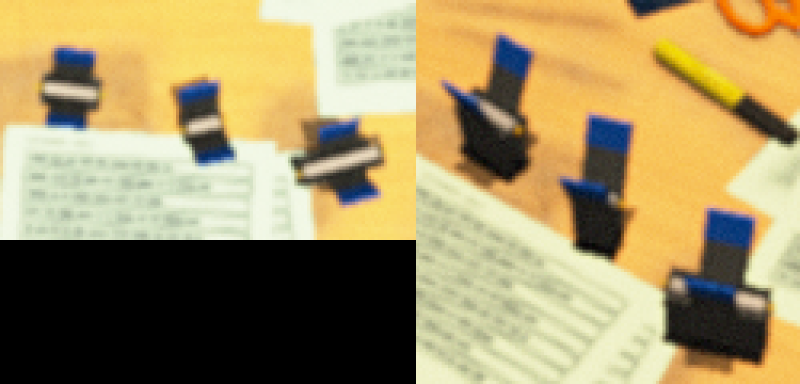

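The widest clip is the right-hand one, in the top image at (380,299): about (457,-273), 69 mm body, yaw about 14.6°. The board is at about (602,217.5), yaw about 19°. I'll check for tall obstacles and plan the first waypoints.

```bash
cat > go.py <<'E'
# usage: go(x,y,z,yaw_deg of tool y) -> tool-axis shift & turn from the commanded pose at call start
import numpy as np
from scipy.spatial.transform import Rotation as Ro
def rel(s,tgt,yaw=None,pos=None):
    R=Ro.from_quat(s['ee_rot']).as_matrix(); p=np.array(s['tool_pos'] if pos is None else pos)
    d=R.T@(np.array(tgt)-p); t=0
    if yaw is not None:
        cur=np.degrees(np.arctan2(R[1,1],R[0,1])); t=-((yaw-cur+180)%360-180)
    return d.round(1).tolist()+[round(float(np.radians(t)),4)]
E
python3 - <<'E'
from h import *; from go import *; from bench import *
for n in ["top","scene"]:
    P=cloud(load(n+".npz")); Q=P.reshape(-1,3)
    for nm,c,r in [("board",(602,217),170),("path",(560,0),120),("pathA",(500,350),120)]:
        m=(np.hypot(Q[:,0]-c[0],Q[:,1]-c[1])<r)&(Q[:,2]>150)&(Q[:,2]<1000)
        print(n,nm,m.sum(), Q[m].min(0).round() if m.any() else "", Q[m].max(0).round() if m.any() else "")
s=read_state()
for t,y in [((500,350,300),44),((560,-60,300),14.6),((457,-273,250),14.6)]: print(rel(s,t,y,[199.988,644.711,222.664]))
E
```

```text
top board 259 [722. 242. 150.] [770. 336. 286.]
top path 0  
top pathA 0  
scene board 346 [713. 215. 150.] [772. 343. 293.]
scene path 0  
scene pathA 0  
[-373.9, -192.7, -77.0, 0.5021]
[-552.6, -566.5, -76.3, 1.0152]
[-517.4, -800.4, -25.9, 1.0152]
```

```bash
python3 -m jog '[[-20,-10,-77,0],[-374,-193,-77,0.5],[-374,-193,-77,0.5],[-374,-193,-77,0.5],[-374,-193,-77,0.5],[-374,-193,-77,0.5],[-374,-193,-77,0.5],[-374,-193,-77,0.5],[-374,-193,-77,0.5]]' 1
python3 - <<'E'
from go import *; from bench import *
s=read_state(); print(s['joints'],s['tool_pos'])
for t,y in [((560,-60,300),14.6),((457,-273,250),14.6)]: print(rel(s,t,y))
E
```

```text
t: 1.23
tool_pos: [501.8, 346.9, 299.4]
ee_rot: [0.392, 0.92, -0.0, 0.0]
force: [-0.4, 0.9, -0.5]
finger_gap: 0.999
finger_force: 0.0
[-0.92241033  0.31239945  0.27744734  1.63945113 -0.0892142   1.20274377
  0.13911431] [501.75220665 346.85316292 299.44691916]
[-333.9, -239.6, -0.1, 0.5098]
[-416.3, -461.4, 50.1, 0.5098]
```

```bash
python3 -m jog '[[-334,-240,0,0.51],[-334,-240,0,0.51],[-334,-240,0,0.51],[-334,-240,0,0.51],[-334,-240,0,0.51],[-334,-240,0,0.51],[-334,-240,0,0.51],[-375,-350,20,0.51],[-416,-461,30,0.51],[-416,-461,50,0.51]]'
python3 -m jog '[[0,0,0,0]]'
python3 - <<'E'
from go import *; from bench import *
s=read_state(); print(s['joints'],s['tool_pos'],s['ee_rot'],rel(s,(457,-273,250),14.6))
E
```

```text
t: 2.48
tool_pos: [481.2, -222.7, 264.8]
ee_rot: [0.608, 0.794, 0.001, 0.0]
force: [0.4, 0.1, -0.5]
finger_gap: 1.0
finger_force: 0.0
t: 2.6
tool_pos: [478.1, -225.6, 263.7]
ee_rot: [0.612, 0.791, -0.001, -0.001]
force: [0.2, 0.1, 0.2]
finger_gap: 1.0
finger_force: 0.0
[-0.23345344  0.2193647   0.65820642  1.88690709 -0.1500321   1.08714856
  0.73729551] [ 478.09456466 -225.58575781  263.72376043] [ 6.11949660e-01  7.90895738e-01 -6.70372779e-04 -1.04669289e-03] [-40.6, -32.3, 13.8, -0.0011]
```

```bash
python3 -m jog '[[-40.6,-32.3,35,0],[-40.6,-32.3,35,0],[-40.6,-32.3,35,0]]'
cat > wr.py <<'E'
from bench import *; from h import *; from go import *
def wrist(name):
    s=read_state(); p,d=camera("wrist"); c=camera_params("wrist")
    T=np.eye(4); T[:3,:3]=Ro.from_quat(s['ee_rot']).as_matrix(); T[:3,3]=s['tool_pos']
    z=dict(p=p,d=d,fov_y=c['fov_y'],cx=c['cx'],cy=c['cy'],T=T@np.array(c['T_tool_cam'])); np.savez(name+".npz",**z)
    cv2.imwrite(f"pics/{name}.png",p[:,:,::-1]); return s,z,c
E
python3 - <<'E'
from wr import *
s,z,c=wrist("w1"); print(s['tool_pos'],s['ee_rot'],np.round(c['T_tool_cam'],3).tolist())
P=cloud(z); Q=P.reshape(-1,3)
near=np.hypot(Q[:,0]-457,Q[:,1]+273)<55
print("table",np.nanmedian(Q[near&(np.abs(Q[:,2])<12),2]))
for lo,hi in [(15,45),(45,62),(62,75),(75,90),(85,110)]:
    m=near&(Q[:,2]>lo)&(Q[:,2]<hi)
    if m.sum()>6:
        (cx,cy),(w,h),a=cv2.minAreaRect(Q[m,:2].astype(np.float32)); print(lo,hi,m.sum(),np.round([cx,cy,w,h,a],1),Q[m].mean(0).round(1),Q[m,2].max())
E
```

```text
t: 2.98
tool_pos: [461.5, -268.6, 229.7]
ee_rot: [0.609, 0.794, 0.0, -0.0]
force: [-0.6, -0.1, 0.8]
finger_gap: 0.995
finger_force: 0.0
[ 461.49841309 -268.60216261  229.65445008] [ 6.08518071e-01  7.93539876e-01  3.16198934e-04 -3.51000400e-04] [[-0.0, -0.966, -0.258, 70.112], [1.0, -0.0, 0.0, 0.26], [-0.0, -0.258, 0.966, -161.509], [0.0, 0.0, 0.0, 1.0]]
table -0.3602191588995538
15 45 396 [ 458.2 -272.7   21.8   63.3   15.7] [ 456.3 -273.9   31.7] 44.98936477139654
45 62 1184 [ 457.5 -273.    31.7   69.4   18.5] [ 456.8 -272.1   50.9] 61.955070142853515
62 75 354 [ 456.5 -273.3   42.9   29.8   15. ] [ 456.5 -272.8   68.8] 74.97601996093607
75 90 484 [ 457.2 -273.2   58.8   30.8   15.5] [ 456.3 -272.6   82.9] 89.97943802761
85 110 430 [ 457.2 -273.2   58.8   30.7   15.4] [ 456.3 -272.7   89.9] 93.54935020227123
```

View pics/w1.png

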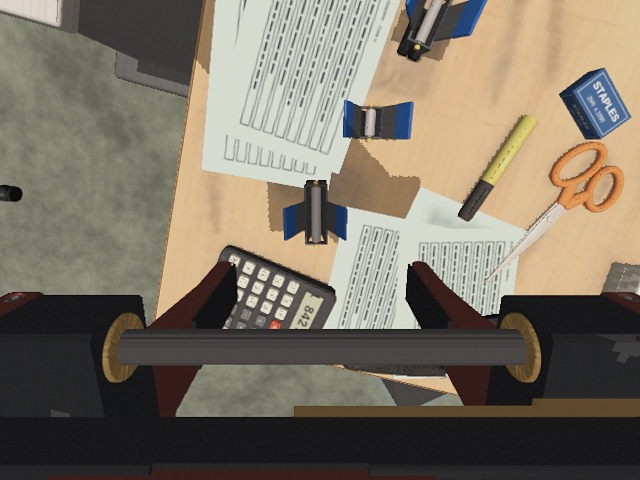

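The wrist view shows the wide clip upright at (316,212), with the narrow clip at (375,120) and the middle one at (430,30), both clear of the fingers. The wide clip measures (457.2,-273.1) with yaw about 15.3°.

```bash
python3 -m jog '[[0,0,0,0],[0,0,0,0]]'
python3 - <<'E'
from go import *; from bench import *
s=read_state(); print(rel(s,(457.2,-273.1,58),15.3))
E
```

```text
t: 3.28
tool_pos: [461.1, -269.8, 230.1]
ee_rot: [0.609, 0.793, 0.0, 0.0]
force: [0.5, 0.0, 0.0]
finger_gap: 1.002
finger_force: 0.0
[-2.2, -4.8, 172.1, -0.0052]
```

```bash
python3 -m jog '[[-2.2,-4.8,40,-0.005],[-2.2,-4.8,80,-0.005],[-2.2,-4.8,115,-0.005],[-2.2,-4.8,115,-0.005],[-2.2,-4.8,115,-0.005]]'
python3 - <<'E'
from go import *; from bench import *
import numpy as np
S=[]
for i in range(6):
    s=read_state(); S.append(s['tool_pos'])
print(np.array(S).round(2)); print(rel(s,(457.2,-273.1,58),15.3,np.mean(S,0)))
from wr import *
s,z,c=wrist("w2")
Q=cloud(z).reshape(-1,3); near=np.hypot(Q[:,0]-457,Q[:,1]+273)<45
for lo,hi in [(15,45),(45,62),(75,96)]:
    m=near&(Q[:,2]>lo)&(Q[:,2]<hi)
    if m.sum()>6:
        (cx,cy),(w,h),a=cv2.minAreaRect(Q[m,:2].astype(np.float32)); print(lo,hi,m.sum(),np.round([cx,cy,w,h,a],1),Q[m].mean(0).round(1),Q[m,2].max())
E
```

```text
t: 3.9
tool_pos: [457.0, -274.4, 116.0]
ee_rot: [0.607, 0.794, 0.0, 0.001]
force: [0.7, 0.4, 0.5]
finger_gap: 1.003
finger_force: 0.0
[[ 457.02 -274.42  115.98]
 [ 457.02 -274.42  115.98]
 [ 457.02 -274.42  115.98]
 [ 457.02 -274.42  115.98]
 [ 457.02 -274.42  115.98]
 [ 457.02 -274.42  115.98]]
[1.3, 0.5, 58.0, -0.002]
15 45 964 [ 456.1 -271.5   22.5   66.1   14.6] [ 456.7 -272.1   31.8] 44.988271355227056
45 62 2530 [ 456.7 -273.2   31.3   70.    13.2] [ 456.8 -272.1   50.9] 61.961480709931266
75 96 1846 [ 456.9 -272.9   58.9   31.4   15.1] [ 456.8 -272.1   85.7] 93.73275348376794
```

View pics/w2.png

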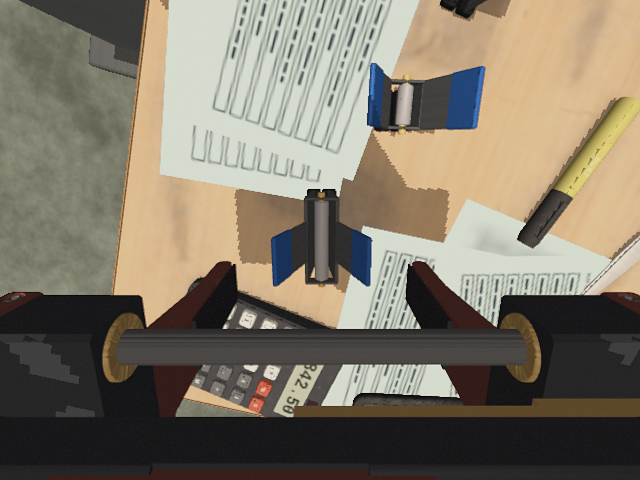

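The clip at (322,240) is centred between the fingers, whose inner faces are at columns 237 and 407. I'll descend and squeeze.

```bash
python3 -m jog '[[1.3,0.3,20,0],[1.3,0.3,40,0],[1.3,0.3,58,0],[1.3,0.3,58,0],[1.3,0.3,58,0]]' && python3 -m jog '[[0,0,0,0],[0,0,0,0],[0,0,0,0],[0,0,0,0],[0,0,0,0],[0,0,0,0],[0,0,0,0],[0,0,0,0]]' 0.1
```

```text
t: 4.58
tool_pos: [456.6, -273.1, 57.5]
ee_rot: [0.608, 0.794, 0.0, 0.001]
force: [0.1, 0.4, 0.7]
finger_gap: 1.0
finger_force: 0.0
t: 5.58
tool_pos: [456.3, -272.7, 56.9]
ee_rot: [0.607, 0.794, 0.0, 0.0]
force: [1.2, 0.2, 3.4]
finger_gap: 0.239
finger_force: 30.0
```

Gap 0.239 × 88 = 21 mm with 30 N, so the clip is at its stop. I'll lift it.

```bash
python3 -m jog '[[0,0,-10,0],[0,0,-40,0],[0,0,-90,0],[0,0,-140,0],[0,0,-190,0],[0,0,-235,0],[0,0,-250,0],[0,0,-250,0],[0,0,-250,0]]'
python3 - <<'E'
from wr import *
s,z,c=wrist("w3"); P=cloud(z); 
# in tool frame
T=np.eye(4);T[:3,:3]=Ro.from_quat(s['ee_rot']).as_matrix();T[:3,3]=s['tool_pos']
Q=(P.reshape(-1,3)-T[:3,3])@T[:3,:3]
m=(np.abs(Q[:,0])<60)&(np.abs(Q[:,1])<50)&(Q[:,2]<65)&(Q[:,2]>-25)
for lo,hi in [(-25,-5),(-5,15),(15,35),(35,65)]:
    k=m&(Q[:,2]>lo)&(Q[:,2]<hi)
    if k.sum()>9: print(lo,hi,k.sum(),Q[k].mean(0).round(1),np.percentile(Q[k],[1,99],axis=0).round(1).tolist())
print(s['tool_pos'],s['finger_gap'])
for t,y in [((500,-100,320),15.3),((570,40,320),19),((602,217.5,320),19.3)]: print(rel(s,t,y))
E
```

```text
t: 6.7
tool_pos: [455.2, -272.0, 305.0]
ee_rot: [0.607, 0.794, -0.001, -0.002]
force: [0.3, -0.3, -1.2]
finger_gap: 0.242
finger_force: 30.0
-25 -5 931 [ 10.2   0.4 -15.7] [[-12.1, -18.6, -24.8], [15.8, 19.4, -5.3]]
-5 15 3150 [6.  0.4 9.5] [[-31.0, -14.3, -4.3], [34.1, 14.9, 14.7]]
15 35 779 [16.6  0.6 24.2] [[-29.8, -17.1, 15.1], [32.4, 18.1, 34.8]]
35 65 1619 [15.1  0.6 44.9] [[-8.3, -26.9, 35.6], [32.4, 27.9, 52.1]]
[ 455.22552164 -272.03764576  304.97204429] 0.241670605637342
[154.3, 88.2, -15.0, -0.002]
[271.1, 192.5, -15.1, -0.0666]
[434.0, 269.8, -15.0, -0.0718]
```

View pics/w3.png

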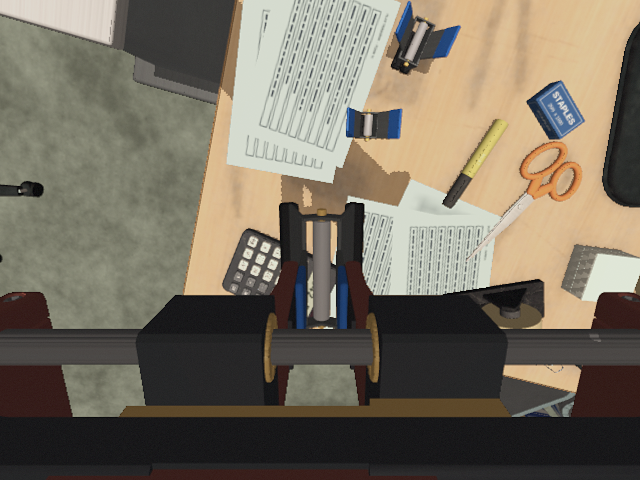

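Clip is held upright and open, with its lips at (291,208) and (352,208), and the neighbours are undisturbed. Next I'll approach beside the board and measure it close up.

```bash
python3 -m jog '[[40,28,-15,0],[90,63,-15,0],[140,99,-15,-0.02],[190,134,-15,-0.05],[235,165,-15,-0.067],[275,193,-15,-0.072],[310,210,-15,-0.072],[340,224,-15,-0.072],[350,228,-15,-0.072],[350,228,-15,-0.072]]'
python3 -m jog '[[0,0,0,0],[0,0,0,0]]'
cat > board.py <<'E'
from wr import *
def board(name):
    s,z,c=wrist(name); Q=cloud(z).reshape(-1,3); C=z['p'].reshape(-1,3).astype(int)
    near=np.hypot(Q[:,0]-602,Q[:,1]-217.5)<100
    for lab,lo,hi in [("side",60,130),("top",134,150)]:
        m=near&(Q[:,2]>lo)&(Q[:,2]<hi)
        if m.sum()<20: continue
        (cx,cy),(w,h),a=cv2.minAreaRect(Q[m,:2].astype(np.float32)); print(lab,m.sum(),np.round([cx,cy,w,h,a],1),Q[m].mean(0).round(1),"z99",np.percentile(Q[m,2],[50,99]).round(1))
    y=near&(Q[:,2]>115)&(Q[:,2]<155)&(C[:,0]>C[:,2]*1.8)&(C[:,1]>C[:,2]*1.4)&(C[:,0]>90)
    if y.sum()>20:
        print("yellow",y.sum(),np.round(np.array(cv2.minAreaRect(Q[y,:2].astype(np.float32))[0]),1),[np.round(v,1) for v in cv2.minAreaRect(Q[y,:2].astype(np.float32))[1:]],Q[y].mean(0).round(1))
    return s,z,Q
E
python3 - <<'E'
from board import *
s,z,Q=board("w4"); print(s['tool_pos'],s['joints'])
for n in ["top","scene"]:
    q=cloud(load(n+".npz")).reshape(-1,3); q=q[q[:,2]>230]; q=q[np.abs(q-[602,217,0]).max(1)<1500]
    R=np.array([[np.cos(.337),np.sin(.337)],[-np.sin(.337),np.cos(.337)]]); l=(q[:,:2]-[602,217.5])@R.T
    k=(np.abs(l[:,1])<60)&(l[:,0]>20)&(q[:,2]<700); print(n,k.sum(),"nearest obstacle along board normal",np.percentile(l[k,0],1) if k.any() else None)
E
```

```text
t: 8.0
tool_pos: [584.1, 124.4, 320.7]
ee_rot: [0.578, 0.816, -0.001, -0.0]
force: [-0.4, -0.2, -0.1]
finger_gap: 0.235
finger_force: 30.0
t: 8.25
tool_pos: [584.5, 123.1, 321.9]
ee_rot: [0.579, 0.815, 0.0, 0.0]
force: [-0.1, 0.4, 0.1]
finger_gap: 0.235
finger_force: 30.0
side 1143 [600.5 217.2   1.5 156.4  18.5] [599.  221.6  98. ] z99 [101.1 129.4]
top 1053 [603.1 218.6   6.6 157.8  18.6] [601.4 222.6 138.7] z99 [138.8 141. ]
yellow 262 [602.7 218.9] [array([ 6.2, 80.9]), np.float64(18.5)] [600.1 220.5 133. ]
[584.54613659 123.11921934 321.94288027] [-0.6832829   0.28612136  0.47326269  1.6479428  -0.13624718  1.24024452
  0.15246606]
top 3297 nearest obstacle along board normal 153.72392374149715
scene 1765 nearest obstacle along board normal 146.5412475216305
```

View pics/w4.png

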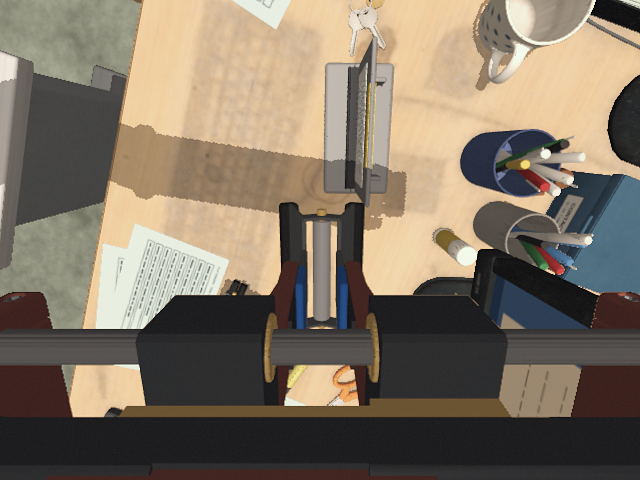

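The board's top edge runs from about (375,40) to (363,205) in the image: centre (602.9,218.7), yaw 18.5°, top at z = 140. I'll move over it, staying high.

```bash
python3 - <<'E'
from board import *
s=read_state(); print(rel(s,(602.9,217.1,240),18.5))
E
```

```text
[82.4, 48.1, 82.0, 0.0121]
```

```bash
python3 -m jog '[[30,18,0,0],[60,36,0,0.012],[82.4,48,10,0.012],[82.4,48,45,0.012],[82.4,48,75,0.012],[82.4,48,82,0.012],[82.4,48,82,0.012],[82.4,48,82,0.012]]'
python3 - <<'E'
from board import *
s,z,Q=board("w5"); print(s['tool_pos'],s['ee_rot'])
R=Ro.from_quat(s['ee_rot']).as_matrix(); L=(Q-np.array(s['tool_pos']))@R
# clip & board in tool frame
for lab,lo,hi in [("body",-5,15),("lips",40,58),("boardtop",93,106)]:
    k=(L[:,2]>lo)&(L[:,2]<hi)&(np.abs(L[:,1])<45)&(np.abs(L[:,0])<(45 if lab!="boardtop" else 85))
    if k.sum()>9:
        r=cv2.minAreaRect(L[k,:2].astype(np.float32)); print(lab,k.sum(),[np.round(v,1) for v in r],np.percentile(L[k],[1,99],axis=0).round(1).tolist())
        if lab=="boardtop":
            b=L[k]; print("line y at x=0, slope", np.polyfit(b[:,0],b[:,1],1))
print(rel(s,(602.9,217.1,169),18.5))
E
```

```text
t: 9.3
tool_pos: [603.4, 218.5, 241.2]
ee_rot: [0.584, 0.812, 0.001, 0.001]
force: [1.2, -0.6, 0.1]
finger_gap: 0.233
finger_force: 30.0
top 577 [587.7 265.2   5.6  61.3  18.6] [587.6 264.8 139. ] z99 [139.  140.8]
yellow 64 [594.  246.4] [array([ 5.5, 21.7]), np.float64(18.4)] [593.6 247.5 138.2]
[603.43048341 218.48380092 241.18377387] [5.83535885e-01 8.12086552e-01 1.00015164e-03 5.50404096e-04]
body 3126 [array([1.1, 2.9]), array([37.1, 68.6]), np.float64(76.0)] [[-31.0, -14.2, -4.2], [33.9, 15.0, 14.6]]
lips 1469 [array([10. ,  0.4]), array([55.3, 45.1]), np.float64(89.9)] [[-8.7, -26.9, 40.5], [32.3, 27.9, 52.3]]
boardtop 577 [array([49.3, -0.3]), array([ 5.6, 61.3]), np.float64(90.0)] [[18.9, -3.1, 100.4], [79.1, 2.5, 104.5]]
line y at x=0, slope [-0.00713776 -0.10312776]
[-1.2, -1.1, 72.2, 0.0018]
```

View pics/w5.png

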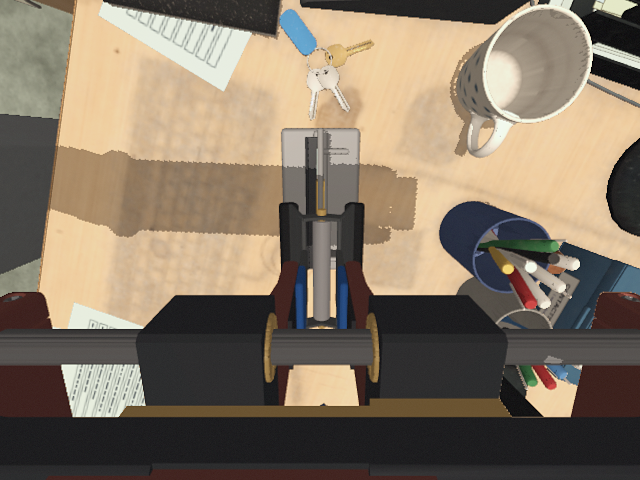

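The clip is centred over the board edge (column 322) and parallel to it, with a lateral error of about 0.7 mm. I'll descend gently.

```bash
python3 -m jog '[[-1,-0.8,10,0],[-1,-0.8,25,0],[-1,-0.8,40,0],[-1,-0.8,52,0],[-1,-0.8,62,0],[-1,-0.8,69,0],[-1,-0.8,72,0],[-1,-0.8,72,0],[-1,-0.8,72,0],[-1,-0.8,72,0]]'
python3 - <<'E'
from board import *
s,z,Q=board("w6"); print(s['tool_pos'],s['force'],s['qd'].round(4))
R=Ro.from_quat(s['ee_rot']).as_matrix(); L=(Q-np.array(s['tool_pos']))@R
for lab,lo,hi in [("body",-5,15),("boardtop",25,35),("lips",40,58)]:
    k=(L[:,2]>lo)&(L[:,2]<hi)&(np.abs(L[:,1])<(45 if lab!="boardtop" else 8))&(np.abs(L[:,0])<85)&(L[:,0]>(36 if lab=="boardtop" else -85))
    if k.sum()>9: print(lab,k.sum(),np.percentile(L[k],[1,50,99],axis=0).round(1).tolist())
p,d=camera("scene"); q,_=camera("top")
im=np.zeros((480,800,3),np.uint8); im[:,:400]=cv2.resize(p[140:260,170:270],(400,480),interpolation=3); im[:300,400:]=cv2.resize(z['p'][120:300,210:450],(400,300)); 
im[300:,400:]=cv2.resize(p[240:375,235:535],(400,180),interpolation=3)
cv2.imwrite("pics/fin.png",im[:,:,::-1])
E
```

```text
t: 10.6
tool_pos: [602.4, 217.4, 168.2]
ee_rot: [0.583, 0.812, 0.0, 0.0]
force: [0.0, -0.4, -0.9]
finger_gap: 0.236
finger_force: 30.0
side 1573 [594.4 242.5  55.4  77.6  18.6] [597.6 232.7 122.3] z99 [123.  129.5]
top 1414 [602.3 218.7  34.8 159.2  19. ] [591.8 251.3 140.3] z99 [139.3 149.5]
yellow 74 [602.  220.7] [array([ 5.7, 75.9]), np.float64(18.2)] [593.  247.8 144.9]
[602.38234225 217.37839539 168.17318105] [ 0.01358741 -0.41113755 -0.91448307] [ 0.0006  0.002  -0.0026  0.002  -0.0005 -0.0024 -0.0002]
body 3130 [[-31.0, -14.3, -4.0], [11.1, 0.2, 10.5], [33.9, 15.2, 14.8]]
boardtop 725 [[36.4, -1.6, 27.4], [59.1, 1.3, 29.1], [80.2, 3.6, 31.1]]
lips 1468 [[-8.8, -27.0, 40.6], [15.4, -8.0, 45.2], [32.4, 27.8, 52.5]]
```

View pics/fin.png

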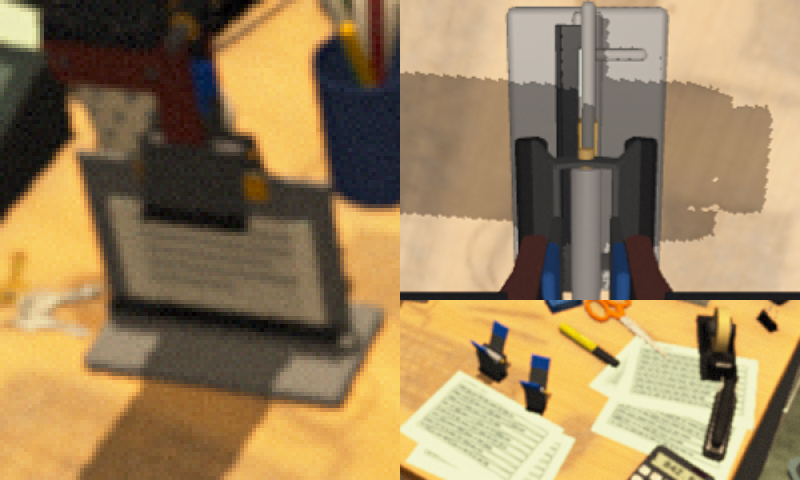

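The final picture shows the clip across the board at the yellow band, with one lip on each side of the edge. There is no contact force and the lips are about 24 mm below the edge. The other clips are still standing. I'll let it settle and hand in.

```bash
python3 -m jog '[[0,0,0,0],[0,0,0,0],[0,0,0,0],[0,0,0,0]]' && python3 -c "
from bench import *
print(close_job())"
```

```text
t: 11.25
tool_pos: [602.1, 217.2, 167.7]
ee_rot: [0.583, 0.812, -0.0, -0.0]
force: [-0.3, -0.2, -0.3]
finger_gap: 0.235
finger_force: 30.0
the job is handed in; nothing more can be done
None
```

The job is handed in at 11.25 s: the wide clip is held squeezed open and still, upright over the yellow middle of the copy holder's edge, with its lips about 24 mm below the edge, no contact force on the wrist, and the other two clips still standing.

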